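# Set out the practice amp and pedal

### The job

Get the practice rig on the desk ready to play: the effects pedal was left standing on its side after a battery change, so push it over onto its four rubber feet, and push the little practice amp back so that it rests flat on the slanted part of its base, with the speaker tilted up. Do it by pushing only, in either order: tip each one over where it stands, without lifting it, shoving it along the desk or knocking it right over, and leave the other things on the desk alone.

Things in the scene. Friction and masses are not known exactly. Their poses are not given: they have to be found in the camera images.
- amp: Black practice amp, 130 mm deep (x), 170 wide (y), 150 high (z), about 0.7 kg, upright at the start. Origin: centre of its footprint at desk level. -x is its front (grey grille, round speaker), +x its back. The flat base ends at x = +12; behind that the underside slopes up at 30 degrees to the back face. On top, four 11 mm knobs near the front edge and a bar handle along y at x = +15, 28 mm high.
- amp_heel (a point): Middle of the lower edge of the amp's slope: (12, 0, 0) mm in the amp's frame, at desk level. Pushed towards its back, high on the front, the amp tips about this edge, passes balance at about 14 degrees and settles by itself on the slope, leaning 30 degrees back; beyond about 60 degrees it falls on its back.
- amp_rear_edge (a point): Upper edge of the amp's slope, at its middle: (65, 0, 31) mm in the amp's frame, 31 mm above the desk when upright, at desk level when the amp rests on its slope.
- amp_top_front (a point): Middle of the amp's top front edge: (-65, 0, 150) mm in the amp's frame.
- pedal: Effects pedal: bare metal box 122 mm long (x), 66 wide (y), 39 thick (z) on four 4 mm feet, about 0.34 kg. Origin: centre of the underside at the soles; z points from the feet to the top face. At the start it stands on its long -y side, y up and z level, 66 mm high. Pushed high on the top face towards -z it tips over, passes balance at about 31 degrees and falls onto its feet by itself.
- pedal_edge (a point): Middle of the pedal's lower long edge about which it tips onto its feet: (0, -33, 4) mm in the pedal's frame; at desk level at the start, 4 mm up at the end.
- pedal_top (a point): Centre of the pedal's top face: (0, 0, 43) mm in the pedal's frame. The face carries three knobs in a row at x = +34 (13 mm proud) and a footswitch at x = -36 (11 mm proud); between them it is flat from x = -27 to x = +25. Two jack sockets stick out 6 mm from the +x end.
- mug: Bystander: white mug, 76 mm across, 92 mm high, handle on its +y side. Origin under its centre.
- harmonica: Bystander: steel harmonica lying flat, 27 x 102 x 21 mm, long in y. Origin under its centre.
- metronome: Bystander: grey electronic metronome standing up, 30 x 85 x 61 mm. Origin under its centre.
- headphones: Bystander: black headphones lying down, about 140 x 175 mm, 80 mm high. Origin on the desk midway between the ear cups; the band reaches towards its +x.
- drumsticks: Bystander: pair of banded wooden drumsticks lying flat, 406 mm long in x, 32 mm wide, 15 mm high. Origin on the desk near the middle.
- microphone: Bystander: microphone on a round desk stand, 120 mm foot, about 205 mm high. Origin under the foot.
- pick_tin: Bystander: round steel tin, 64 mm across, 25 mm high. Origin under its centre.
There are look-alikes about, which are no part of the job. Leave any orange look-alike of the amp alone.

How it is judged:
By the outcome, as a careful person would: the job done as asked, in the order asked, and still so for the second after the job is handed in, with the robot touching nothing.
It also fails if it takes over 51 s, if anything falls off the work surface, if the arm or the gripper's body presses on something with over 40 N, if the wrist force passes 120 N, or if a joint passes its speed limit or range.

### The arm

A 6-joint arm with a two-finger parallel gripper is mounted at the origin on the work surface. World frame = base frame: x ahead of the robot, y to its left, z up, the work surface at z = 0. Lengths are in m, angles in rad, forces in N, time in s.
With the tool pointing down it reaches from about 0.35 to 0.775 m from the base axis. Payload 7.3 kg.
Tool frame: the origin (TCP) lies midway between the tips of the shut fingers; the grasp point (between the pads) lies 19 mm behind it (tcp_to_grasp is the distance from the TCP to the grasp point, in m); z points along the fingers, y is the line along which they close (so a half turn about z gives the same grasp; the last joint's range is limited). The gripper opens to 92 mm and grips with 3 to 60 N. Pads are 19 mm wide; open, the fingers measure 130 mm over their backs; the gripper's body (75 mm by 190 mm) begins 47 mm behind the grasp point.
Start: joints at [-1.341, 0.342, 1.524, -0, 1.275, -0.146], TCP at [0.193, -0.488, 0.2] pointing down, gripper open.
Joint ranges: [-2.53, 2.53], [-0.77, 2.02], [0.04, 2.7], [-1, 4.14], [0.28, 2.66], [-3.11, 3.11]. Speed limits (rad/s): [2.57, 2.57, 3.14, 3.14, 3.14, 3.14].

### API

Orientations are given as [roll, pitch, yaw] about the fixed x, y, z axes, in that order (R = Rz(yaw) Ry(pitch) Rx(roll)).
In Python, from cell import observe, read_camera, calibration, hand_in, tcp_to_grasp gives the robot as it stands.
- The arm moves only by the tool send_rows, never from a script. Its argument "targets" is a list of rows, each a list of 5 numbers: the opening, from 0 (shut) to 1 (fully open), then the shift along the world's x, y, z in m, then the turn about the world's z in rad. A call has 1 to 5 rows; each row shifts and turns the commanded pose from where the row before left it; what a row does not reach is not made up. A row lasts 1/10 s, in which the tool goes at most 50 mm and 8.59 degrees, less where a joint would pass 70% of its speed; a pose out of reach is approached as far as the arm can. A call is refused whole if a number of a shift passes 0.05 or a number of a turn 0.15, either way. A call with a gripper value outside its range is refused whole. The fingers move at their own pace and stop on an object; "grip_force" is the grip in N (left out, the last holds). Time passes only in rows, so rows that do not move let the fingers close. It gives the time, the measured TCP pose, the force, the opening and the grip force at its end, in the units of the state.
- observe(): the state, without advancing time (a new reading comes with each control period).
- read_camera(name): name is "scene" or "top" or "wrist"; returns (picture, depth): 384x512x3 uint8, red, green, blue; 384x512 float32, m along the optical axis (not along the pixel's ray), 0 where there is no reading.
- calibration(name): a dict with "intrinsics" (3x3 intrinsics, pixels), "world_to_cam" (4x4, takes a point from world to camera coordinates); the wrist camera has in their place "hand_eye" (4x4, takes a point from camera to tool coordinates, whose origin is the TCP and whose axes are the flange's). Camera axes: x right, y up, looking along -z (the intrinsics and any distortion apply to the point x, -y, -z); pixel columns grow to the right and rows downward; lengths in m; the calibration is good to about 2 mm. A picture is of the moment at which its call begins: read the wrist's pose just before it. calibration takes no time and is no camera call.
- hand_in(): hands the job in; it is judged then, once.
The state is a dict: "time": time; "qpos": joint angles; "qvel": joint speeds; "joint_efforts": joint torques, N m; "tool_pos": TCP position; "tool_rot": TCP orientation; "contact_force": force on the tool from outside, world axes, zero at the start; "torque": the same for the moment, N m; "opening": finger opening in m; "grip_force": force on a finger pad.
Only numpy, scipy, OpenCV 4.12 (cv2) and the standard library are available. Lean on these libraries where they do the work, as an engineer would, in place of code of your own. Each camera call takes 0.05 s, during which the arm holds its last target. There are 200 camera calls.

## Working session

There is one attempt and no reset: what is moved stays moved. The work goes in short steps, Python scripts to look and compute and a tool call to move; the robot and the scene stay as the last step left them, time stands still between calls to the robot, and variables do not carry over. Pictures are saved under pics/ and viewed, at most 10 in all, crops included, and the job is handed in when it is done.

Besides the shell and the picture viewer there is one more tool, called after ">>>" as a command line: name --pt "numbers of a row" for each row, then --argument value for the rest. send_rows: Moves the arm, as the interface text tells. Its arguments: {"type":"object","properties":{"targets":{"type":"array","items":{"type":"array","items":{"type":"number"}}},"grip_force":{"type":"number"}},"required":["targets"]}

```bash
mkdir -p pics; cat > h.py <<'E'
import numpy as np,cv2
from cell import *
def grab(n):
    im,d=read_camera(n); np.savez(f'pics/{n}.npz',im=im,d=d); return im,d
def pts(n,d):
    c=calibration(n);K=np.array(c['intrinsics']);T=np.linalg.inv(np.array(c['world_to_cam']))
    v,u=np.mgrid[:d.shape[0],:d.shape[1]]
    P=np.stack([(u-K[0,2])/K[0,0]*d,-(v-K[1,2])/K[1,1]*d,-d],-1)
    return P@T[:3,:3].T+T[:3,3]
E
python3 - <<'E'
from h import *
s=observe();print(s['time'],s['tool_pos'],s['tool_rot'],s['opening'],tcp_to_grasp)
for n in('top','scene'):
    im,d=grab(n);print(n,calibration(n))
    cv2.imwrite(f'pics/{n}0.png',cv2.resize(im[:,:,::-1],(800,600)))
E
```

```text
0.0 [ 0.19260506 -0.48790283  0.19974009] [-3.14003843e+00 -2.09532730e-04  3.75839603e-01] 0.09183123929859585 0.0188
top {'intrinsics': array([[460.83925271,   0.        , 257.3900853 ],
       [  0.        , 460.83925271, 192.92555802],
       [  0.        ,   0.        ,   1.        ]]), 'world_to_cam': array([[ 0.02683664, -0.99956993,  0.01182162, -0.0326566 ],
       [ 0.98913362,  0.02826277,  0.14427714, -0.53689499],
       [-0.1445492 ,  0.00782125,  0.9894667 , -1.48823995],
       [ 0.        ,  0.        ,  0.        ,  1.        ]])}
scene {'intrinsics': array([[351.22428751,   0.        , 252.85832289],
       [  0.        , 351.22428751, 190.83135412],
       [  0.        ,   0.        ,   1.        ]]), 'world_to_cam': array([[ 0.46998612,  0.8826488 , -0.00664394, -0.24658739],
       [-0.75679583,  0.40682399,  0.5116193 ,  0.33577146],
       [ 0.45428308, -0.23542587,  0.85918656, -1.72407627],
       [ 0.        ,  0.        ,  0.        ,  1.        ]])}
```

View pics/top0.png

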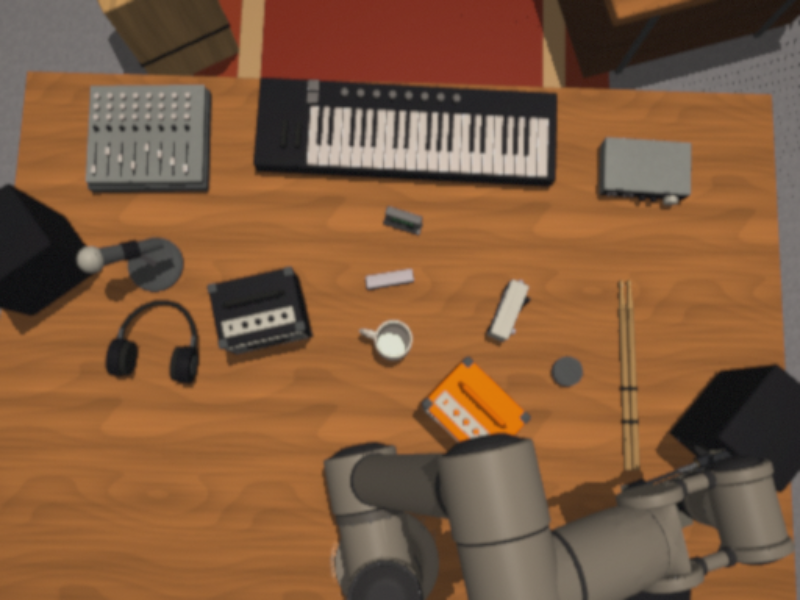

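View pics/scene0.png

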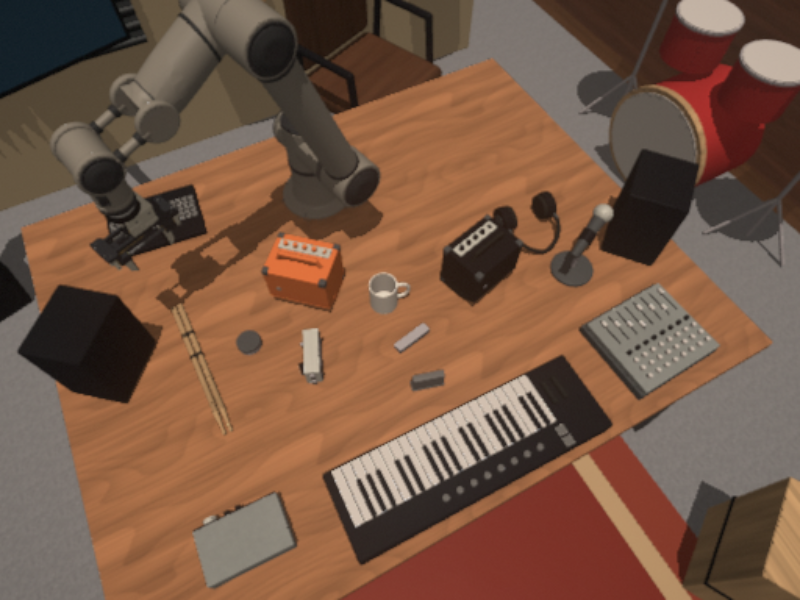

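The top view shows the black amp at about (260,310), the pedal on its side at (508,310), and the mug at (392,340). The orange look-alike sits at (475,400). The amp's knob side faces the robot. Next I'll enlarge the pedal and measure both.

```bash
python3 - <<'E'
from h import *
Z={n:np.load(f'pics/{n}.npz') for n in('top','scene')}
P={n:pts(n,Z[n]['d']) for n in Z}
# crops
t=Z['top']['im'];s=Z['scene']['im']
a=cv2.resize(t[170:230,300:350],(400,480),interpolation=cv2.INTER_CUBIC)
b=cv2.resize(s[200:250,180:220],(384,480),interpolation=cv2.INTER_CUBIC)
cv2.imwrite('pics/ped.png',np.hstack([a,b])[:,:,::-1])
def rect(n,box,zlo,zhi,lab):
    u0,v0,u1,v1=box;Q=P[n][v0:v1,u0:u1].reshape(-1,3);Q=Q[(Q[:,2]>zlo)&(Q[:,2]<zhi)]
    r=cv2.minAreaRect((Q[:,:2]*1000).astype(np.float32));print(lab,n,len(Q),'z',np.percentile(Q[:,2],[5,50,95]).round(4),np.round(r[0],1),np.round(r[1],1),round(r[2],1));print(cv2.boxPoints(r).round(0).tolist())
rect('top',(305,173,345,225),.05,.09,'pedal')
rect('top',(305,173,345,225),.058,.069,'pedal topface')
rect('top',(128,165,203,230),.13,.16,'amp top')
rect('top',(128,165,203,230),.01,.2,'amp all')
for lab,b in dict(mug=(225,200,268,235),harm=(230,168,268,188),metro=(243,130,273,152),orange=(265,225,345,285),tin=(350,225,375,250),headph=(65,185,130,250)).items(): rect('top',b,.008,.25,lab)
# scene view pedal
rect('scene',(185,205,212,248),.01,.09,'pedal')
E
```

```text
pedal top 497 z [0.0584 0.0663 0.0716] [ 527.7 -246.9] [ 55.9 129.6] 68.2
[[457.0, -249.0], [577.0, -297.0], [598.0, -245.0], [478.0, -197.0]]
pedal topface top 372 z [0.0603 0.0655 0.0684] [ 527.1 -246.5] [ 53.7 127. ] 68.6
[[458.0, -248.0], [576.0, -295.0], [596.0, -245.0], [478.0, -198.0]]
amp top top 2215 z [0.1444 0.1507 0.1557] [503.7 270.6] [133.2 172.4] 14.4
[[418.0, 338.0], [461.0, 171.0], [590.0, 204.0], [547.0, 371.0]]
amp all top 2763 z [0.0654 0.1504 0.1666] [520.1 282.8] [194.4 241.8] 16.9
[[392.0, 370.0], [462.0, 139.0], [648.0, 195.0], [578.0, 427.0]]
mug top 318 z [0.0085 0.0585 0.0954] [457.5   9.6] [122.9 106.9] 85.3
[[399.0, -47.0], [506.0, -56.0], [516.0, 66.0], [409.0, 75.0]]
harm top 262 z [0.0114 0.0216 0.0278] [599.3  10.3] [ 55.8 119. ] 1.6
[[570.0, 69.0], [573.0, -50.0], [629.0, -48.0], [626.0, 71.0]]
metro top 272 z [0.0092 0.0552 0.0644] [724.   -9.9] [73.  92.8] 2.0
[[686.0, 35.0], [689.0, -58.0], [762.0, -55.0], [759.0, 38.0]]
orange top 2190 z [0.1397 0.1508 0.1744] [ 343.  -175.1] [185.4 257. ] 7.6
[[234.0, -60.0], [268.0, -315.0], [452.0, -290.0], [418.0, -35.0]]
tin top 300 z [0.0174 0.0254 0.0309] [ 403.  -371.9] [78.1 61.7] 15.9
[[357.0, -353.0], [374.0, -412.0], [449.0, -391.0], [432.0, -332.0]]
headph top 1178 z [0.0098 0.0569 0.0812] [448.  517.6] [211.9 212.7] 2.6
[[337.0, 619.0], [347.0, 407.0], [559.0, 416.0], [549.0, 629.0]]
pedal scene 414 z [0.0196 0.0644 0.0695] [ 529.2 -247.3] [ 54.1 129.5] 68.7
[[459.0, -249.0], [580.0, -296.0], [599.0, -246.0], [479.0, -199.0]]
```

View pics/ped.png

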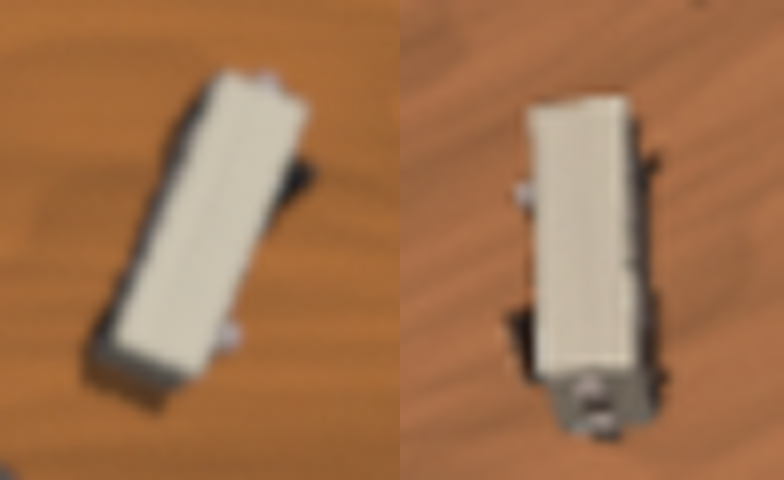

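The left crop shows the pedal's knobs at (300,178) and footswitch at (228,335), both on its right side. The jacks are at the upper end, (265,80). So the top face looks roughly towards -y, and the push goes towards +y with a little +x. I'll refine this from the corner pixels.

```bash
python3 - <<'E'
from h import *
def ray(n,uv,z):
    c=calibration(n);K=np.array(c['intrinsics']);T=np.linalg.inv(np.array(c['world_to_cam']))
    d=T[:3,:3]@[(uv[0]-K[0,2])/K[0,0],-(uv[1]-K[1,2])/K[1,1],-1];o=T[:3,3]
    return (o+d*(z-o[2])/d[2])*1000
C=[ray('top',(300+(x+.5)/8-.5,170+(y+.5)/8-.5),.066)for x,y in[(220,72),(308,108),(195,378),(112,340)]]
C=np.array(C);print(C.round(1)); print('sizes',[np.linalg.norm(C[i]-C[i-1]).round(1) for i in range(4)])
m=C.mean(0)[:2];x=(C[0]+C[1]-C[2]-C[3])[:2];x/=np.linalg.norm(x);print('yaw',np.degrees(np.arctan2(x[1],x[0])))
p=np.array([-x[1],x[0]]);f=m-p*19.5;print('centre',m,'push',p,'face',f)
print('tcp start', f-p*45, 'contact',f-p*19)
S=[ray('scene',(180+(x+.5)/9.6-.5,200+(y+.5)/9.6-.5),.066)for x,y in[(528,103-0),(630,98),(638,370),(540,375)]] if 0 else [ray('scene',(180+x/9.6-.5,200+y/9.6-.5),.066)for x,y in[(128,103),(228,98),(236,370),(140,375)]]
S=np.array(S);print('scene centre',S.mean(0).round(1))
P=pts('top',np.load('pics/top.npz')['d'])
Q=P[165:230,128:203].reshape(-1,3);Q=Q[(Q[:,2]>.143)&(Q[:,2]<.158)]
r=cv2.minAreaRect((Q[:,:2]*1000).astype(np.float32));print('amp top',r)
a=np.radians(14.4);e=np.array([np.cos(a),np.sin(a)]);q=Q[:,:2]@e*1000;w=Q[:,:2]@[-e[1],e[0]]*1000
print(np.percentile(q,[0,1,99,100]),np.percentile(w,[0,1,99,100]))
for i in (1,):
    P=pts('scene',np.load('pics/scene.npz')['d']);Q=P[135:195,278:335].reshape(-1,3);Q=Q[(Q[:,2]>.143)&(Q[:,2]<.158)];print('scene amp',cv2.minAreaRect((Q[:,:2]*1000).astype(np.float32)))
E
```

```text
[[ 587.7 -244.5   66. ]
 [ 573.8 -280.6   66. ]
 [ 461.7 -235.    66. ]
 [ 476.2 -201.2   66. ]]
sizes [np.float64(119.6), np.float64(38.7), np.float64(121.0), np.float64(36.7)]
yaw -21.67929123135016
centre [ 524.87023457 -240.31037164] push [0.36941091 0.92926615] face [ 517.66672181 -258.43106158]
tcp start [ 501.04323082 -300.24803836] contact [ 510.6479145  -276.08711845]
scene centre [ 528.5 -241.6   66. ]
amp top ((503.6938171386719, 270.61224365234375), (133.19505310058594, 172.38539123535156), 14.380948066711426)
[488.57833114 491.44878085 619.87908385 621.77740456] [ 50.67306326  52.6507688  219.3464374  223.05595346]
scene amp ((504.76873779296875, 269.4759521484375), (131.2677459716797, 174.15626525878906), 14.627514839172363)
```

>>> send_rows --pt "0 0.042 0.025 0 -0.13" --pt "0 0.042 0.025 0 -0.13" --pt "0 0.042 0.025 0 -0.13" --pt "0 0.042 0.025 0 -0.13" --pt "0 0.042 0.025 0 -0.13"

```text
time: 0.6
tool_pos: [0.401, -0.364, 0.2002]
tool_rot: [-3.141, 0.0, -0.27]
contact_force: [-0.5, -0.3, -0.4]
opening: 0.0562
grip_force: 0.0
```

>>> send_rows --pt "0 0.042 0.025 0 -0.1" --pt "0 0.042 0.025 0 0" --pt "0 0.014 0.008 0 0" --pt "0 0 0 -0.04 0" --pt "0 0 0 0 0"

```text
time: 1.1
tool_pos: [0.4953, -0.305, 0.1556]
tool_rot: [-3.139, 0.01, -0.363]
contact_force: [-0.6, 1.0, -0.2]
opening: 0.0166
grip_force: 0.0
```

>>> send_rows --pt "0 0 0 -0.04 0" --pt "0 0 0 -0.03 0" --pt "0 0 0 0 0" --pt "0 0 0 0 0" --pt "0 0 0 0 0"

```text
time: 1.6
tool_pos: [0.4986, -0.3086, 0.0929]
tool_rot: [3.14, -0.003, -0.365]
contact_force: [-0.0, -0.7, -0.5]
opening: 0.0008
grip_force: 0.0
```

>>> send_rows --pt "0 0 0 -0.035 0" --pt "0 0.004 0.01 0 -0.014" --pt "0 0.004 0.01 0 0" --pt "0 0 0 0 0" --pt "0 0 0 0 0"

```text
time: 2.1
tool_pos: [0.5067, -0.2878, 0.057]
tool_rot: [3.141, -0.003, -0.378]
contact_force: [-0.4, -0.9, -0.2]
opening: 0.0005
grip_force: 0.0
```

```bash
python3 - <<'E'
from h import *
s=observe();print(s['tool_pos'],s['contact_force'])
im,d=grab('scene');im2,d2=grab('top')
a=cv2.resize(im[170:260,150:240],(400,400),interpolation=cv2.INTER_CUBIC)
b=cv2.resize(im2[150:240,290:380],(400,400),interpolation=cv2.INTER_CUBIC)
cv2.imwrite('pics/p1.png',np.hstack([a,b])[:,:,::-1])
E
```

```text
[ 0.506707   -0.28779757  0.0570175 ] [-0.44022296 -0.92394181 -0.22601882]
```

View pics/p1.png

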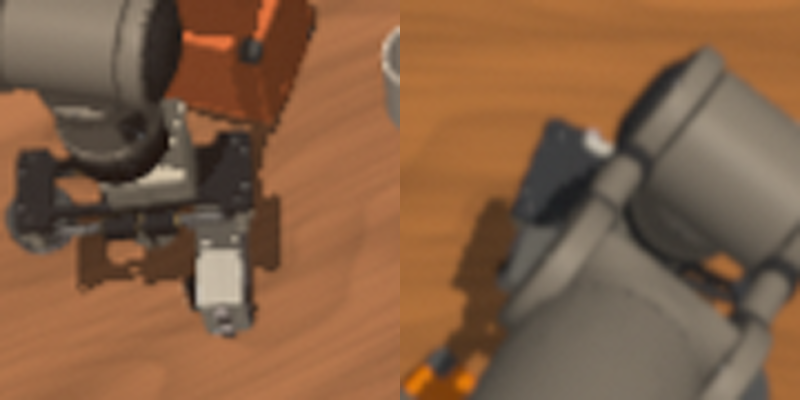

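The pedal still stands at about (222,285), with the shut fingers just short of its top face. Now a slow push.

>>> send_rows --pt "0 0.002 0.005 0 0" --pt "0 0.002 0.005 0 0" --pt "0 0.002 0.005 0 0" --pt "0 0.002 0.005 0 0" --pt "0 0 0 0 0"

```text
time: 2.7
tool_pos: [0.514, -0.2665, 0.0554]
tool_rot: [-3.142, 0.0, -0.378]
contact_force: [0.5, -0.5, -0.2]
opening: 0.0005
grip_force: 0.0
```

>>> send_rows --pt "0 0.002 0.005 0 0" --pt "0 0.002 0.005 0 0" --pt "0 0 0 0 0"

```text
time: 3.0
tool_pos: [0.518, -0.2566, 0.0554]
tool_rot: [-3.141, 0.0, -0.378]
contact_force: [0.3, -0.4, 0.1]
opening: 0.0004
grip_force: 0.0
```

```bash
python3 - <<'E'
from h import *
im,d=grab('scene')
a=cv2.resize(im[180:260,160:240],(600,600),interpolation=cv2.INTER_CUBIC)
cv2.imwrite('pics/p2.png',a[:,:,::-1])
E
```

```text
(no output)
```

View pics/p2.png

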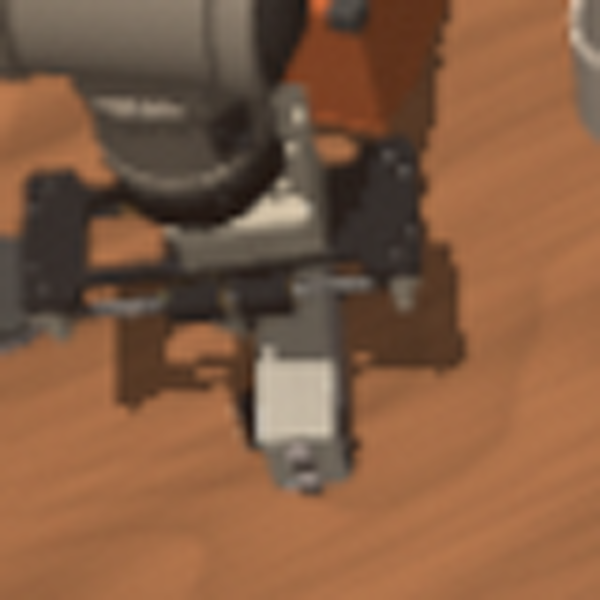

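The pedal corners have moved less than 1 px since the start, at about (258,437) and (338,437). The finger hides the contact, so I'll check it with the depth cloud.

```bash
python3 - <<'E'
from h import *
Z=np.load('pics/scene.npz');P=pts('scene',Z['d'])*1000
f=np.array([518.5,-259]);p=np.array([.3694,.9293]);x=np.array([.9293,-.3694])
for v in range(212,246,2):
    print(v,[(u,*(np.round([ (P[v,u,:2]-f)@p,(P[v,u,:2]-f)@x,P[v,u,2]]).astype(int).tolist())) for u in range(190,210,3)])
s=observe();print(s['tool_pos'],s['contact_force'],s['torque'])
E
```

```text
212 [(190, 10, 27, 214), (193, 19, 22, 203), (196, 29, 21, 200), (199, 39, 23, 200), (202, 50, 23, 198), (205, 59, 19, 188), (208, 70, 20, 188)]
214 [(190, 7, 26, 198), (193, 18, 26, 197), (196, 28, 26, 194), (199, 38, 27, 192), (202, 48, 26, 188), (205, 58, 23, 181), (208, 70, 27, 187)]
216 [(190, -1, 7, 147), (193, 14, 22, 172), (196, 25, 23, 173), (199, 23, -31, 67), (202, 35, -27, 71), (205, 39, -63, -1), (208, 69, 31, 179)]
218 [(190, 3, 27, 169), (193, 14, 29, 170), (196, 24, 31, 171), (199, 35, 29, 166), (202, 45, 29, 165), (205, 56, 30, 162), (208, 51, -54, -5)]
220 [(190, -5, 9, 118), (193, 13, 34, 165), (196, 23, 35, 164), (199, 22, -14, 65), (202, 34, -12, 66), (205, 39, -44, 0), (208, 51, -42, 2)]
222 [(190, -8, 9, 101), (193, 2, 6, 93), (196, 14, 8, 94), (199, 22, -6, 65), (202, 34, -2, 69), (205, 38, -35, 1), (208, 51, -30, 7)]
224 [(190, -23, -32, 1), (193, -11, -31, 1), (196, 10, 2, 66), (199, 22, 4, 66), (202, 33, 5, 65), (205, 38, -26, 0), (208, 50, -25, -1)]
226 [(190, -24, -24, -1), (193, -12, -24, -4), (196, 10, 11, 66), (199, 21, 11, 63), (202, 33, 13, 64), (205
[... 676 characters left out ...]
 (205, 42, 53, 58), (208, 48, 30, 2)]
238 [(190, -26, 26, -9), (193, -10, 39, 17), (196, 8, 61, 65), (199, 19, 61, 63), (202, 30, 61, 60), (205, 39, 49, 30), (208, 47, 38, 0)]
240 [(190, -25, 37, -2), (193, -13, 38, -3), (196, 6, 62, 48), (199, 18, 67, 56), (202, 28, 62, 43), (205, 38, 59, 32), (208, 47, 47, 1)]
242 [(190, -25, 46, -1), (193, -13, 47, -3), (196, 3, 62, 29), (199, 14, 61, 25), (202, 26, 63, 25), (205, 36, 60, 15), (208, 47, 56, 2)]
244 [(190, -25, 55, -1), (193, -13, 57, 1), (196, -1, 60, 5), (199, 12, 65, 14), (202, 24, 66, 13), (205, 34, 62, -1), (208, 46, 62, -3)]
[ 0.51786836 -0.25697699  0.05546551] [ 0.75290307  0.86839363 -0.10392445] [0.0546363  0.06070447 0.00809944]
```

>>> send_rows --pt "0 0.002 0.005 0 0" --pt "0 0.002 0.005 0 0" --pt "0 0 0 0 0"

```text
time: 3.35
tool_pos: [0.5219, -0.2466, 0.0554]
tool_rot: [-3.141, 0.0, -0.378]
contact_force: [0.4, -0.7, -0.5]
opening: 0.0007
grip_force: 0.0
```

```bash
cat > lk.py <<'E'
from h import *
s=observe();print(s['tool_pos'],s['contact_force'])
im,d=grab('scene');P=pts('scene',d)*1000
f=np.array([518.5,-259]);p=np.array([.3694,.9293]);x=np.array([.9293,-.3694])
for v in (230,234,237,240,243):
    print(v,[(u,*(np.round([ (P[v,u,:2]-f)@p,(P[v,u,:2]-f)@x,P[v,u,2]]).astype(int).tolist())) for u in range(190,216,2)])
im2,d2=grab('top')
a=cv2.resize(im[180:260,160:240],(400,400),interpolation=cv2.INTER_CUBIC)
b=cv2.resize(im2[150:240,290:380],(400,400),interpolation=cv2.INTER_CUBIC)
cv2.imwrite('pics/p3.png',np.hstack([a,b])[:,:,::-1])
E
python3 lk.py
```

```text
[ 0.52193879 -0.24659978  0.0554201 ] [ 0.40819615 -0.67964449 -0.4927825 ]
230 [(190, -23, -4, 4), (192, -15, -3, 3), (194, 1, 26, 63), (196, 9, 28, 65), (198, 17, 29, 67), (200, 25, 30, 66), (202, 33, 32, 69), (204, 39, 28, 57), (206, 42, 4, 6), (208, 49, 2, 0), (210, 57, 5, 4), (212, 65, 4, -2), (214, 73, 3, -4)]
234 [(190, -24, 12, -1), (192, -8, 40, 59), (194, 1, 43, 64), (196, 9, 46, 67), (198, 17, 48, 70), (200, 24, 46, 64), (202, 32, 47, 66), (204, 39, 45, 59), (206, 40, 20, 2), (208, 49, 22, 4), (210, 56, 21, 0), (212, 64, 21, -3), (214, 73, 25, 6)]
237 [(190, -24, 28, 6), (192, -12, 41, 33), (194, 1, 56, 65), (196, 8, 57, 65), (198, 16, 59, 67), (200, 24, 61, 70), (202, 31, 61, 67), (204, 39, 60, 64), (206, 40, 33, 2), (208, 47, 32, -4), (210, 56, 34, 0), (212, 64, 36, 2), (214, 72, 37, 2)]
240 [(190, -24, 39, 2), (192, -17, 38, -2), (194, -9, 40, 1), (196, 6, 63, 50), (198, 14, 66, 55), (200, 22, 67, 57), (202, 28, 60, 38), (204, 35, 59, 33), (206, 41, 52, 15), (208, 46, 44, -6), (210, 55, 49, 3), (212, 63, 49, 1), (214, 71, 48, -1)]
243 [(190, -26, 49, -6), (192, -17, 51, -3), (194, -9, 52, -2), (196, 1, 60, 15), (198, 8, 60, 13), (200, 17, 63, 17), (202, 24, 62, 14), (204, 33, 65, 18), (206, 38, 58, -1), (208, 46, 59, -1), (210, 54, 60, 0), (212, 62, 61, 0), (214, 70, 63, 2)]
```

View pics/p3.png

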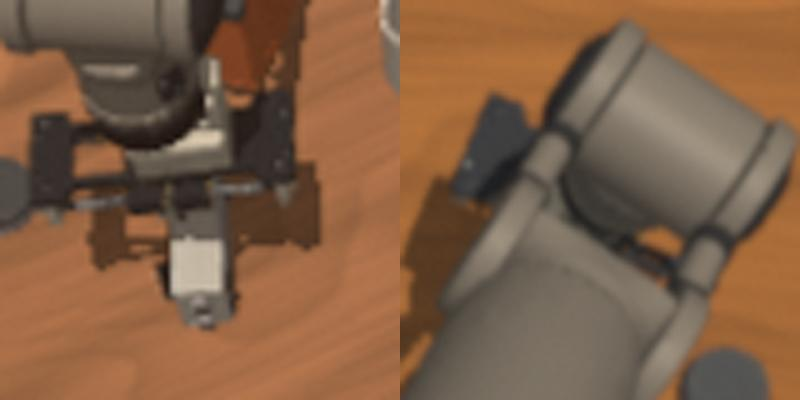

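The view shows the pedal at (200,265) untouched, with the gripper above it. I'll project the tool axis into the camera to see what stands there.

```bash
python3 - <<'E'
from h import *
Z=np.load('pics/scene.npz');d=Z['d'];P=pts('scene',d)*1000
c=calibration('scene');K=np.array(c['intrinsics']);T=np.array(c['world_to_cam'])
t=np.array(observe()['tool_pos']);print(t,observe()['qpos'])
for h in (0,.01,.02,.03,.04,.06,.08,.1):
    q=T[:3,:3]@(t+[0,0,h])+T[:3,3];u=K[0,0]*q[0]/-q[2]+K[0,2];v=K[1,1]*-q[1]/-q[2]+K[1,2]
    i,j=int(round(v)),int(round(u));print(round(h,3),round(u,1),round(v,1),'exp depth',-q[2].round(4),'seen',d[i,j],P[i,j].round())
# all points within gripper neighbourhood, lowest z by column in tool along/perp
p=np.array([.3694,.9293]);x=np.array([.9293,-.3694])
Q=P.reshape(-1,3);A=(Q[:,:2]-t[:2]*1000)@p;B=(Q[:,:2]-t[:2]*1000)@x
for lo in range(50,190,10):
    m=(Q[:,2]>=lo)&(Q[:,2]<lo+10)&(abs(A)<110)&(abs(B)<60)
    print(lo,m.sum(),'along',A[m].min().round() if m.any() else '',A[m].max().round() if m.any() else '','B',np.percentile(B[m],[2,98]).round() if m.any() else '')
E
```

```text
[ 0.52178531 -0.24717629  0.0554391 ] [-5.75004367e-01  5.83789106e-01  1.56194242e+00 -2.10823425e-04
  9.95849901e-01  1.37420025e+00]
0 196.9 224.2 exp depth 1.3812 seen 1.3730124 [ 525. -247.   63.]
0.01 196.6 223.1 exp depth 1.3726 seen 1.3491802 [ 533. -247.   87.]
0.02 196.2 222.0 exp depth 1.364 seen 1.3427491 [ 531. -249.   95.]
0.03 195.8 220.9 exp depth 1.3554 seen 1.2755057 [ 560. -251.  157.]
0.04 195.4 219.7 exp depth 1.3468 seen 1.271018 [ 557. -253.  163.]
0.06 194.7 217.4 exp depth 1.3297 seen 1.2686945 [ 550. -249.  171.]
0.08 193.9 215.0 exp depth 1.3125 seen 1.2598177 [ 547. -250.  183.]
0.1 193.1 212.6 exp depth 1.2953 seen 1.2408493 [ 549. -251.  203.]
50 17 along -24.0 30.0 B [19. 53.]
60 152 along -23.0 27.0 B [-29.  58.]
70 7 along -9.0 20.0 B [ 6. 48.]
80 3 along 1.0 8.0 B [10. 11.]
90 10 along -14.0 13.0 B [ 7. 13.]
100 4 along -16.0 -5.0 B [11. 12.]
110 1 along -6.0 -6.0 B [11. 11.]
120 0 along   B 
130 2 along -3.0 -3.0 B [ 6. 10.]
140 0 along   B 
150 29 along -85.0 87.0 B [ 3. 38.]
160 103 along -86.0 84.0 B [-24.  37.]
170 70 along -92.0 88.0 B [-18.  37.]
180 235 along -95.0 95.0 B [-33.  37.]
```

```bash
python3 - <<'E'
from h import *
c=calibration('wrist');print(c)
s=observe();im,d=grab('wrist');K=np.array(c['intrinsics']);H=np.array(c['hand_eye'])
v,u=np.mgrid[:384,:512]
Q=np.stack([(u-K[0,2])/K[0,0]*d,-(v-K[1,2])/K[1,1]*d,-d],-1)@H[:3,:3].T+H[:3,3]
np.save('pics/wq.npy',Q)
h=np.histogram(Q[...,2][d>0],bins=np.arange(-.1,.15,.005));[print(round(b,3),n,end='; ') for n,b in zip(*h)]
m=(d>0)&(abs(Q[...,0])<.02)&(abs(Q[...,1])<.03)
print('\nnear axis',m.sum()); h=np.histogram(Q[...,2][m],bins=np.arange(-.1,.15,.005));[print(round(b,3),n,end='; ') for n,b in zip(*h) if n]
print(s['tool_pos'],s['opening'])
cv2.imwrite('pics/w.png',im[:,:,::-1])
E
```

```text
{'intrinsics': array([[337.65408124,   0.        , 257.4362535 ],
       [  0.        , 337.65408124, 193.98975598],
       [  0.        ,   0.        ,   1.        ]]), 'hand_eye': array([[ 7.03658524e-04,  9.55237564e-01,  2.95838978e-01,
         8.07630609e-02],
       [ 9.99999274e-01, -3.82808609e-04, -1.14246220e-03,
         5.21261086e-05],
       [-9.78073101e-04,  2.95839567e-01, -9.55237140e-01,
        -1.84808558e-01],
       [ 0.00000000e+00,  0.00000000e+00,  0.00000000e+00,
         1.00000000e+00]])}
-0.1 1592; -0.095 473; -0.09 11; -0.085 0; -0.08 16; -0.075 151; -0.07 67; -0.065 91; -0.06 135; -0.055 93; -0.05 237; -0.045 346; -0.04 283; -0.035 158; -0.03 69; -0.025 0; -0.02 0; -0.015 7321; -0.01 1399; -0.005 591; 0.0 143; 0.005 52; 0.01 38; 0.015 111; 0.02 51; 0.025 1214; 0.03 1504; 0.035 414; 0.04 494; 0.045 481; 0.05 61611; 0.055 69188; 0.06 0; 0.065 0; 0.07 0; 0.075 0; 0.08 0; 0.085 0; 0.09 0; 0.095 0; 0.1 0; 0.105 0; 0.11 0; 0.115 0; 0.12 0; 0.125 0; 0.13 0; 0.135 0; 0.14 0; 
near axis 4697
-0.1 1; -0.095 19; -0.09 11; -0.08 16; -0.075 151; -0.07 67; -0.065 91; -0.06 135; -0.055 93; -0.05 237; -0.045 346; -0.04 283; -0.035 158; -0.03 69; -0.015 1996; -0.01 252; 0.015 1; 0.02 2; 0.05 338; 0.055 373; [ 0.52178531 -0.24717629  0.0554391 ] 0.0005020730460867807
```

View pics/w.png

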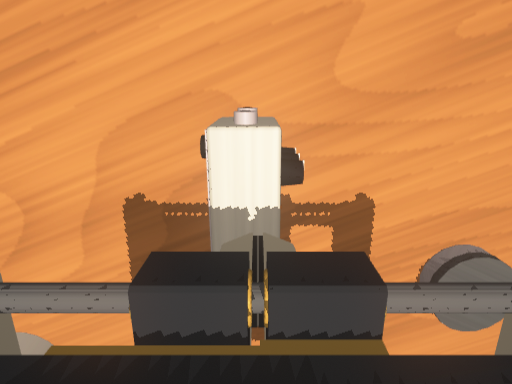

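```bash
python3 - <<'E'
from h import *
Q=np.load('pics/wq.npy')*1000;im=np.load('pics/wrist.npz')['im']
for u in (235,246,252,258,264,280):
    print(u,[(v,*Q[v,u].round().astype(int).tolist()) for v in range(226,290,5)])
c=calibration('wrist');K=np.array(c['intrinsics']);H=np.linalg.inv(np.array(c['hand_eye']))
for t in [(0,0,0),(.0095,0,0),(.0095,.01,-.02),(.0095,0,-.03)]:
    q=H[:3,:3]@t+H[:3,3];print(t,K[0,0]*q[0]/-q[2]+K[0,2],K[1,1]*q[1]/q[2]+K[1,2])
cv2.imwrite('pics/wc.png',cv2.resize(im[190:340,180:340],(640,600),interpolation=cv2.INTER_NEAREST)[:,:,::-1])
E
```

```text
235 [(226, 8, -12, -10), (231, 6, -12, -11), (236, 2, -12, -10), (241, 12, -10, -38), (246, 12, -10, -43), (251, 36, -6, -97), (256, 37, -6, -101), (261, 37, -6, -104), (266, 36, -6, -106), (271, 37, -5, -110), (276, 37, -5, -111), (281, 36, -5, -113), (286, 36, -5, -115)]
246 [(226, 9, -6, -12), (231, 5, -6, -11), (236, 12, -5, -33), (241, 12, -5, -37), (246, 12, -5, -43), (251, 37, -3, -98), (256, 37, -3, -101), (261, 37, -3, -104), (266, 36, -3, -105), (271, 36, -3, -107), (276, 37, -3, -111), (281, 37, -3, -114), (286, 36, -3, -115)]
252 [(226, 8, -3, -10), (231, 5, -3, -10), (236, 12, -2, -32), (241, 12, -2, -37), (246, 11, -2, -42), (251, 10, -2, -45), (256, 10, -2, -50), (261, 10, -2, -54), (266, 10, -2, -59), (271, 11, -2, -64), (276, 10, -2, -67), (281, 10, -2, -69), (286, 31, -1, -107)]
258 [(226, 8, 1, -11), (231, 5, 1, -11), (236, 11, 1, -29), (241, 10, 1, -34), (246, 10, 1, -39), (251, 10, 0, -45), (256, 10, 0, -50), (261, 10, 0, -54), (266, 10, 0, -58), (271, 8, 0, -58), (276, 6, 0, -59), (281, 3, 0, -59), (286, 32, 0, -108)]
264 [(226, 9, 4, -12), (231, 5, 4, -11), (236, 12, 3, -32), (241, 12, 3, -38), (246, 12, 3, -43), (251, 12, 3, -48), (256, 11, 3, -52), (261, 11, 3, -57), (266, 12, 3, -61), (271, 34, 2, -105), (276, 35, 2, -108), (281, 34, 2, -109), (286, 33, 2, -110)]
280 [(226, -19, 18, 55), (231, -23, 18, 55), (236, -28, 18, 55), (241, 12, 11, -37), (246, 12, 11, -43), (251, 36, 7, -97), (256, 38, 6, -102), (261, 37, 6, -104), (266, 37, 6, -107), (271, 36, 6, -108), (276, 36, 6, -110), (281, 37, 6, -113), (286, 36, 5, -115)]
(0, 0, 0) 256.9483458893291 231.8512408204731
(0.0095, 0, 0) 256.95282898047077 216.8844081164995
(0.0095, 0.01, -0.02) 275.85165170808415 230.53098358864543
(0.0095, 0, -0.03) 256.9294673155498 238.50378243022564
```

View pics/wc.png

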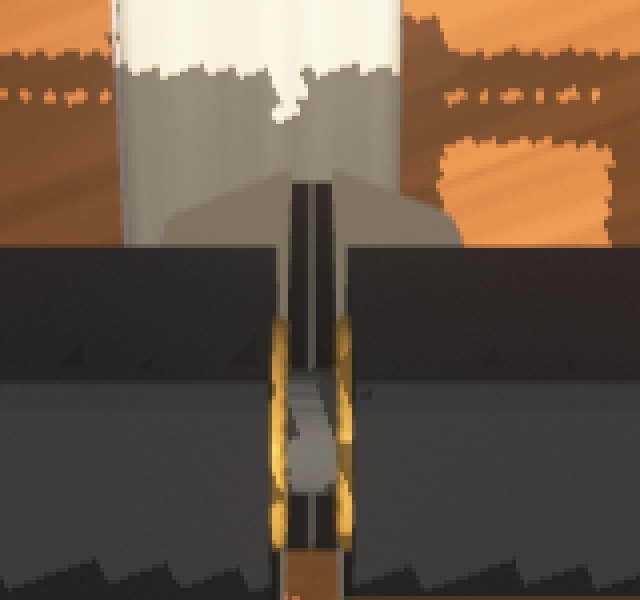

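The fingertips really end about 28 mm short of the reported TCP: both cameras put the tips near z = 0.083, hovering over the pedal. Nothing has been touched. I'll back off, go 33 mm lower and push again.

>>> send_rows --pt "0 -0.01 -0.025 0 0" --pt "0 -0.01 -0.025 0 0" --pt "0 0 0 0 0" --pt "0 0 0 -0.033 0" --pt "0 0 0 0 0"

```text
time: 4.0
tool_pos: [0.4994, -0.2955, 0.0193]
tool_rot: [-3.14, 0.007, -0.379]
contact_force: [-0.8, 0.7, 0.1]
opening: 0.0002
grip_force: 0.0
```

>>> send_rows --pt "0 0.004 0.01 0 0" --pt "0 0.003 0.0075 0 0" --pt "0 0.002 0.005 0 0" --pt "0 0.002 0.005 0 0" --pt "0 0 0 0 0"

```text
time: 4.5
tool_pos: [0.5136, -0.2693, 0.0232]
tool_rot: [3.141, -0.002, -0.378]
contact_force: [0.3, -1.4, -0.3]
opening: 0.0005
grip_force: 0.5
```

```bash
python3 lk.py
```

```text
[ 0.51359635 -0.26933486  0.02323044] [ 0.33247143 -1.39628748 -0.27524506]
230 [(190, -23, -5, 2), (192, -16, -5, -1), (194, -7, -1, 6), (196, 9, 29, 68), (198, 17, 30, 69), (200, 24, 29, 65), (202, 33, 32, 69), (204, 40, 32, 66), (206, 41, 4, 5), (208, 49, 3, 1), (210, 57, 3, -2), (212, 65, 3, -3), (214, 74, 6, 3)]
234 [(190, -24, 12, 1), (192, -7, 42, 64), (194, 0, 42, 61), (196, 9, 44, 65), (198, 16, 43, 61), (200, 24, 46, 65), (202, 31, 47, 64), (204, 39, 49, 67), (206, 46, 47, 60), (208, 48, 20, 0), (210, 56, 20, -2), (212, 64, 23, 2), (214, 72, 23, -1)]
237 [(190, -24, 26, 3), (192, -16, 26, 1), (194, -5, 37, 22), (196, 9, 58, 68), (198, 16, 59, 68), (200, 24, 59, 66), (202, 31, 61, 67), (204, 38, 59, 62), (206, 40, 33, 1), (208, 47, 33, -2), (210, 56, 35, 2), (212, 64, 36, 3), (214, 72, 36, 1)]
240 [(190, -25, 37, -2), (192, -17, 38, -2), (194, -8, 41, 2), (196, 5, 61, 47), (198, 173, 614, 1308), (200, 22, 69, 60), (202, 30, 68, 57), (204, 35, 60, 35), (206, 40, 51, 14), (208, 47, 45, -3), (210, 55, 47, 0), (212, 63, 48, 0), (214, 71, 50, 3)]
243 [(190, -25, 51, 1), (192, -17, 53, 3), (194, -8, 55, 4), (196, 1, 61, 18), (198, 8, 60, 13), (200, 17, 65, 23), (202, 25, 65, 19), (204, 32, 62, 11), (206, 38, 57, -3), (208, 47, 59, 0), (210, 55, 62, 4), (212, 63, 63, 6), (214, 70, 62, 0)]
```

>>> send_rows --pt "0 0.002 0.005 0 0" --pt "0 0.002 0.005 0 0" --pt "0 0.002 0.005 0 0" --pt "0 0 0 0 0"

```text
time: 5.0
tool_pos: [0.5188, -0.2537, 0.0222]
tool_rot: [-3.141, 0.001, -0.378]
contact_force: [-0.7, -2.1, 0.3]
opening: 0.0004
grip_force: 0.7
```

```bash
python3 lk.py
```

```text
[ 0.51876446 -0.25370891  0.02221793] [-0.67363174 -2.06081201  0.2579409 ]
230 [(190, -24, -6, -1), (192, -16, -6, -2), (194, -7, -1, 6), (196, 3, 8, 23), (198, 19, 36, 80), (200, 25, 33, 72), (202, 33, 35, 74), (204, 40, 32, 67), (206, 48, 34, 69), (208, 55, 33, 66), (210, 62, 31, 59), (212, 65, 4, -1), (214, 73, 3, -4)]
234 [(190, -24, 11, -2), (192, -16, 14, 3), (194, -4, 28, 31), (196, 7, 37, 49), (198, 15, 41, 55), (200, 24, 48, 69), (202, 33, 52, 76), (204, 40, 50, 70), (206, 47, 50, 68), (208, 55, 51, 68), (210, 62, 50, 64), (212, 64, 21, -3), (214, 73, 25, 5)]
237 [(190, -25, 25, -1), (192, -17, 25, -1), (194, -4, 41, 30), (196, 4, 42, 32), (198, 13, 49, 45), (200, 24, 61, 69), (202, 32, 62, 71), (204, 39, 61, 65), (206, 46, 61, 64), (208, 53, 60, 60), (210, 61, 62, 62), (212, 64, 35, 1), (214, 71, 34, -5)]
240 [(190, -25, 38, -1), (192, -16, 41, 5), (194, -8, 41, 2), (196, -1, 42, 2), (198, 12, 57, 35), (200, 20, 62, 44), (202, 28, 64, 46), (204, 37, 68, 53), (206, 45, 68, 53), (208, 50, 61, 34), (210, 55, 48, 2), (212, 63, 48, 0), (214, 71, 48, -3)]
243 [(190, -24, 54, 7), (192, -17, 52, -1), (194, -9, 54, 3), (196, -1, 55, 3), (198, 9, 61, 15), (200, 16, 61, 12), (202, 25, 65, 21), (204, 32, 62, 10), (206, 39, 61, 7), (208, 47, 60, 1), (210, 54, 58, -5), (212, 62, 58, -6), (214, 70, 63, 2)]
```

It is tipping and not sliding. On with the push.

>>> send_rows --pt "0 0.002 0.005 0 0" --pt "0 0.002 0.005 0 0" --pt "0 0 0 0 0"

```text
time: 5.4
tool_pos: [0.5229, -0.2439, 0.0223]
tool_rot: [-3.141, 0.0, -0.378]
contact_force: [-0.7, -0.2, -0.1]
opening: 0.0004
grip_force: 0.0
```

>>> send_rows --pt "0 0.001 0.003 0 0" --pt "0 0 0 0 0" --pt "0 0 0 0 0"

```text
time: 5.7
tool_pos: [0.5237, -0.2418, 0.0224]
tool_rot: [3.141, 0.0, -0.379]
contact_force: [-0.4, -0.1, -0.2]
opening: 0.0005
grip_force: 0.0
```

```bash
python3 lk.py
```

```text
[ 0.5237119  -0.24182652  0.0224197 ] [-0.40102541 -0.09466478 -0.20400919]
230 [(190, -23, -3, 5), (192, -16, -7, -4), (194, -8, -4, 1), (196, 1, -3, 1), (198, 8, -2, -1), (200, 16, -2, -2), (202, 25, 0, 1), (204, 33, 0, -2), (206, 46, 24, 49), (208, 54, 27, 53), (210, 61, 23, 41), (212, 70, 31, 56), (214, 78, 31, 55)]
234 [(190, -24, 13, 3), (192, -15, 15, 4), (194, -8, 15, 3), (196, 0, 14, -1), (198, 8, 15, -1), (200, 16, 18, 2), (202, 24, 19, 2), (204, 32, 17, -3), (206, 44, 38, 42), (208, 53, 42, 49), (210, 60, 41, 45), (212, 68, 41, 42), (214, 75, 41, 40)]
237 [(190, -24, 28, 6), (192, -16, 27, 3), (194, -8, 27, 0), (196, 1, 31, 7), (198, 7, 28, -3), (200, 16, 32, 4), (202, 23, 27, -9), (204, 32, 32, 2), (206, 44, 50, 39), (208, 52, 53, 43), (210, 59, 52, 39), (212, 67, 55, 46), (214, 75, 54, 40)]
240 [(190, -25, 38, 0), (192, -17, 38, -3), (194, -9, 40, 0), (196, -1, 40, -2), (198, 7, 42, 0), (200, 16, 45, 5), (202, 23, 44, 0), (204, 31, 46, 2), (206, 43, 61, 35), (208, 50, 61, 34), (210, 58, 64, 38), (212, 65, 60, 27), (214, 73, 61, 27)]
243 [(190, -25, 51, 1), (192, -17, 53, 2), (194, -10, 51, -4), (196, -1, 53, -2), (198, 6, 52, -6), (200, 15, 55, -2), (202, 23, 56, -1), (204, 31, 58, 3), (206, 38, 57, -4), (208, 47, 61, 5), (210, 56, 67, 17), (212, 62, 60, -3), (214, 70, 62, 0)]
```

The pedal has landed: its top face is at about 43 mm and its edge is still where it was. I'll rise clear and go to the amp.

>>> send_rows --pt "0 -0.01 -0.025 0 0" --pt "0 0 0 0.05 0" --pt "0 0 0 0.05 0" --pt "0 0 0 0.05 0" --pt "0 0 0 0.05 0"

```text
time: 6.3
tool_pos: [0.5133, -0.2669, 0.2246]
tool_rot: [3.141, -0.0, -0.379]
contact_force: [2.0, -0.9, 0.0]
opening: 0.0005
grip_force: 0.0
```

>>> send_rows --pt "0 -0.011 0.047 0 0.13" --pt "0 -0.011 0.047 0 0.13" --pt "0 -0.011 0.047 0 0.13" --pt "0 -0.011 0.047 0 0.13" --pt "0 -0.011 0.047 0 0.11"

```text
time: 6.8
tool_pos: [0.4579, -0.0303, 0.2226]
tool_rot: [3.141, -0.0, 0.256]
contact_force: [0.6, -0.9, -0.1]
opening: 0.0004
grip_force: 0.0
```

>>> send_rows --pt "0 -0.011 0.047 0 0" --pt "0 -0.011 0.047 0 0" --pt "0 -0.011 0.047 0 0" --pt "0 -0.011 0.047 0 0" --pt "0 -0.011 0.047 0 0"

```text
time: 7.3
tool_pos: [0.403, 0.2048, 0.2227]
tool_rot: [3.141, -0.001, 0.251]
contact_force: [1.2, 0.3, -0.7]
opening: 0.0
grip_force: 0.0
```

>>> send_rows --pt "0 -0.011 0.04 0 0" --pt "0 0 0 0 0" --pt "0 0 0 0 0"

```text
time: 7.6
tool_pos: [0.3923, 0.2436, 0.2224]
tool_rot: [3.141, 0.0, 0.254]
contact_force: [-0.5, 0.0, -0.2]
opening: 0.0006
grip_force: 0.0
```

>>> send_rows --pt "0 0 0 -0.05 0" --pt "0 0 0 -0.05 0" --pt "0 0 0 -0.025 0" --pt "0 0.0145 0.0037 0 0" --pt "0 0 0 0 0"

```text
time: 8.1
tool_pos: [0.4089, 0.2455, 0.0969]
tool_rot: [3.141, 0.0, 0.249]
contact_force: [1.3, -0.1, 0.7]
opening: 0.0004
grip_force: 0.0
```

>>> send_rows --pt "0 0.0097 0.0025 0 0" --pt "0 0.0048 0.0012 0 0" --pt "0 0.0048 0.0012 0 0" --pt "0 0.0048 0.0012 0 0" --pt "0 0 0 0 0"

```text
time: 8.6
tool_pos: [0.4318, 0.2531, 0.0976]
tool_rot: [3.142, -0.0, 0.251]
contact_force: [-0.4, -0.4, -1.3]
opening: 0.0004
grip_force: 0.3
```

```bash
cat > amp.py <<'E'
from h import *
s=observe();t=s['tool_pos'];e=np.array([.9686,.2487]);n=np.array([-.2487,.9686]);print('q',t[:2]@e*1000,'w',t[:2]@n*1000,t,s['contact_force'])
im,d=grab('top');P=pts('top',d)*1000
Q=P[150:235,120:215].reshape(-1,3);q=Q[:,:2]@e;w=Q[:,:2]@n
for a in range(480,680,10):
    m=(q>=a)&(q<a+10)&(w>60)&(w<215)&(Q[:,2]<205)
    if m.any(): print(a,np.percentile(Q[m,2],[20,50,80]).round().astype(int).tolist(),end=' ')
im2,_=grab('scene')
cv2.imwrite('pics/a.png',np.hstack([cv2.resize(im2[120:220,260:360],(400,400)),cv2.resize(im[140:250,115:225],(400,400))])[:,:,::-1])
E
python3 amp.py
```

```text
q 481.1725361194813 w 137.74379416696476 [0.43179058 0.25307672 0.09760639] [-0.43095755 -0.44602921 -1.26445053]
480 [5, 51, 72] 490 [84, 127, 151] 500 [149, 151, 154] 510 [149, 153, 184] 520 [148, 154, 159] 530 [150, 153, 156] 540 [150, 152, 154] 550 [148, 151, 153] 560 [148, 151, 154] 570 [151, 171, 177] 580 [148, 151, 154] 590 [148, 150, 153] 600 [148, 150, 152] 610 [148, 150, 153] 620 [146, 148, 150] 640 [-2, -1, -1] 650 [0, 2, 5] 660 [-3, 1, 4] 670 [-3, 1, 4]
```

>>> send_rows --pt "0 0.0048 0.0012 0 0" --pt "0 0.0048 0.0012 0 0" --pt "0 0.0048 0.0012 0 0" --pt "0 0.0048 0.0012 0 0" --pt "0 0 0 0 0"

```text
time: 9.2
tool_pos: [0.4516, 0.258, 0.0974]
tool_rot: [3.142, -0.001, 0.251]
contact_force: [-0.3, 0.7, 1.0]
opening: 0.0001
grip_force: 0.0
```

```bash
python3 amp.py
```

```text
q 501.5448163140317 w 137.5723680120064 [0.45156506 0.25797708 0.09743658] [-0.33764708  0.68785937  0.96336903]
480 [-2, 1, 4] 490 [-2, 1, 13] 500 [83, 92, 101] 510 [116, 126, 140] 520 [156, 159, 162] 530 [160, 161, 187] 540 [157, 160, 162] 550 [156, 158, 162] 560 [153, 156, 162] 570 [150, 153, 155] 580 [148, 150, 152] 590 [146, 148, 152] 600 [147, 164, 173] 610 [142, 145, 167] 620 [139, 142, 144] 630 [138, 140, 142] 640 [135, 137, 139] 650 [131, 133, 136] 660 [0, 1, 1] 670 [-5, -3, 2]
```

View pics/a.png

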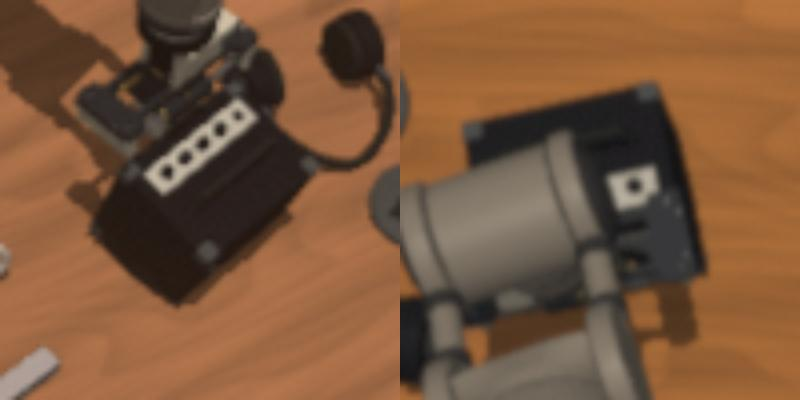

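The amp leans back about 13°, turning on its heel, with the gripper at its front centre. It is near balance, so I'll give it a small nudge.

>>> send_rows --pt "0 0.0029 0.0007 0 0" --pt "0 0.0029 0.0007 0 0" --pt "0 0 0 0 0" --pt "0 0 0 0 0" --pt "0 0 0 0 0"

```text
time: 9.8
tool_pos: [0.4563, 0.2591, 0.0974]
tool_rot: [3.141, 0.0, 0.251]
contact_force: [0.3, -0.5, -0.1]
opening: 0.0003
grip_force: 0.0
```

```bash
python3 amp.py
```

```text
q 506.3886204151625 w 137.5017876425403 [0.45627414 0.25911333 0.0974334 ] [ 0.26083696 -0.49310711 -0.1477233 ]
480 [-2, 0, 4] 490 [-2, 1, 4] 500 [1, 4, 184] 510 [73, 81, 85] 520 [94, 100, 106] 530 [116, 122, 129] 540 [147, 154, 156] 550 [160, 165, 169] 560 [162, 165, 168] 570 [159, 162, 165] 580 [156, 158, 161] 590 [152, 155, 164] 600 [146, 148, 153] 610 [141, 144, 146] 620 [138, 141, 143] 630 [135, 146, 163] 640 [131, 137, 162] 650 [124, 127, 129] 660 [119, 122, 125] 670 [116, 119, 120]
```

>>> send_rows --pt "0 0 0 0 0" --pt "0 0 0 0 0" --pt "0 0 0 0 0" --pt "0 0 0 0 0" --pt "0 0 0 0 0"

```text
time: 10.4
tool_pos: [0.4563, 0.2592, 0.0974]
tool_rot: [3.142, -0.0, 0.251]
contact_force: [-0.2, -0.3, 0.4]
opening: 0.0003
grip_force: 0.0
```

>>> send_rows --pt "0 -0.029 -0.0075 0 0" --pt "0 -0.029 -0.0075 0 0" --pt "0 0 0 0.05 0" --pt "0 0 0 0.05 0" --pt "0 0 0 0.05 0"

```text
time: 10.9
tool_pos: [0.3976, 0.2439, 0.2493]
tool_rot: [3.141, 0.0, 0.251]
contact_force: [2.4, 0.6, -1.0]
opening: 0.0006
grip_force: 0.0
```

>>> send_rows --pt "0 0.011 -0.045 0 0" --pt "0 0.011 -0.045 0 0" --pt "0 0.011 -0.045 0 0" --pt "0 0.011 -0.045 0 0" --pt "0 0 0 0 0"

```text
time: 11.4
tool_pos: [0.4434, 0.0595, 0.2474]
tool_rot: [3.14, -0.0, 0.245]
contact_force: [0.3, 0.3, -0.2]
opening: 0.0006
grip_force: 0.0
```

```bash
python3 amp.py; python3 - <<'E'
from h import *
im,d=grab('top');P=pts('top',d)
for lab,(b,lo,hi) in dict(pedal=((300,160,350,225),.036,.048),amp=((115,140,215,235),.05,.2)).items():
    u0,v0,u1,v1=b;Q=P[v0:v1,u0:u1].reshape(-1,3);Q=Q[(Q[:,2]>lo)&(Q[:,2]<hi)];print(lab,np.median(Q[:,2]),cv2.minAreaRect((Q[:,:2]*1000).astype(np.float32)))
im2,_=grab('scene')
cv2.imwrite('pics/end.png',np.hstack([cv2.resize(im2[100:260,160:380],(400,291)),cv2.resize(im[110:270,50:350],(400,291))])[:,:,::-1])
E
```

```text
q 444.24683903968344 w -52.58868510606134 [0.4433596  0.05954455 0.24744875] [ 0.25778209  0.33449767 -0.17583949]
480 [-3, 0, 3] 490 [-2, 1, 4] 500 [1, 41, 49] 510 [57, 65, 71] 520 [78, 84, 89] 530 [96, 101, 107] 540 [114, 119, 124] 550 [129, 135, 141] 560 [147, 151, 157] 570 [161, 165, 168] 580 [162, 164, 167] 590 [157, 159, 162] 600 [152, 156, 159] 610 [146, 149, 158] 620 [139, 142, 145] 630 [133, 136, 138] 640 [128, 131, 134] 650 [123, 147, 153] 660 [115, 121, 149] 670 [110, 113, 115] pedal 0.04302377659730672 ((546.8323974609375, -189.81350708007812), (66.22660064697266, 122.95233154296875), 68.42803192138672)
amp 0.1339250915992326 ((518.8103637695312, 325.423095703125), (209.26304626464844, 271.0104675292969), 14.65003776550293)
```

View pics/end.png

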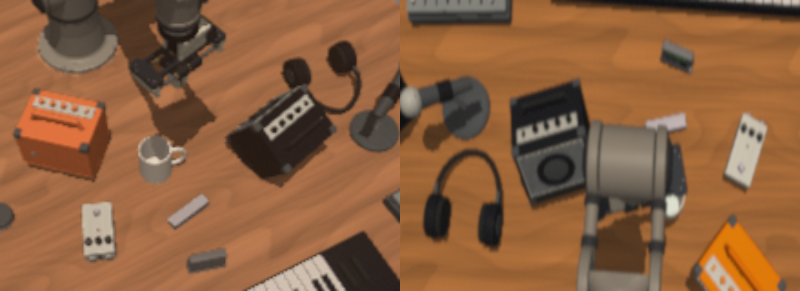

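The pedal lies flat with its top face at 43 mm and its heading unchanged. The amp leans about 30° back on its slope, and the gripper is clear of everything.

```bash
python3 -c "
from cell import *
print(hand_in())"
```

```text
the job is handed in; nothing more can be done
None
```

The pedal is on its feet and the amp rests about 30° back on its slope; both were tipped by pushing alone, nothing else was touched, and I handed the job in at about 12 s on the robot's clock (no verdict was returned).

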